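Return the checked seal, then show the next one to the camera

ROBOT

A 7-joint arm with a two-finger parallel gripper is mounted at the origin on a cart in front of the work surface, level with it; the furniture and walls round the work are solid. World frame = base frame: x ahead of the robot, y to its left, z up, the work surface at z = 0. Lengths are in mm, angles in rad, forces in N, time in s.
With the tool pointing down it reaches from about 350 to 775 mm from the base axis. Payload 3.1 kg.
Tool frame: the origin (TCP) lies midway between the tips of the shut fingers; the grasp point (between the pads) lies 19 mm behind it (grip_point_offset is the z of the grasp point in the tool frame, in mm); z points along the fingers, y is the line along which they close (so a half turn about z gives the same grasp; the last joint's range is limited). The gripper opens to 85 mm and grips with 20 to 120 N. Pads are 22 mm wide; open, the fingers measure 114 mm over their backs; the gripper's body (76 mm by 85 mm) begins 54 mm behind the grasp point. The pads swing forward as they close: fully open they stand 13 mm farther back than shut.
Start: joints at [1.172, 0.311, 0.014, 1.512, -0.004, 1.319, -0.027], TCP at [192.136, -515.365, 231.304] pointing down, gripper open.
Joint ranges: [-2.7, 2.7], [-0.3, 1.91], [-1.27, 1.3], [0.12, 2.57], [-1.44, 4.58], [0.2, 2.03], [-3.05, 3.05]. Speed limits (rad/s): [2.79, 2.79, 3.14, 3.14, 3.14, 3.14, 3.14].

INTERFACE

Orientations are given as a unit quaternion [x, y, z, w].
In Python, from rig import * gives the robot as it stands.
- The arm moves only by the tool step_arm, never from a script. Its arguments are lists of equal length, an entry for each row: "fingers": the finger opening in m, from 0 to 0.0854; "xyz": the shift along the tool's x, y, z in m, a list of three; "turn": the turn, a rotation vector about the tool's x, y, z in rad, a list of three. In form: {"fingers": [fingers, ...], "xyz": [[tx, ty, tz], ...], "turn": [[rx, ry, rz], ...]}. A call has 1 to 8 rows; each row is the pose to reach, as a shift and turn from the pose commanded when the call began, along the tool's axes at that moment; what a row does not reach only later rows make up. A row lasts 1/12 s, in which the tool goes at most 41.7 mm and 7.16 degrees, less where a joint would pass 70% of its speed; a pose out of reach is approached as far as the arm can. A call with a gripper value outside its range is refused whole. The fingers move at their own pace and stop on an object; "grip_force" is the grip in N (left out, the last holds). Time passes only in rows, so rows that repeat a pose let the fingers close. It gives the time, the measured TCP pose, the force, the opening and the grip force at its end, in the units of the state.
- get_state(): the state, without advancing time (a new reading comes with each control period).
- capture(name): name is "side" or "top" or "wrist"; returns (picture, depth): 384x512x3 uint8, red, green, blue; 384x512 float32, mm along the optical axis (not along the pixel's ray), 0 where there is no reading.
- calibration(name): a dict with "K" (3x3 intrinsics, pixels), "D" ([k1, k2, p1, p2, k3] as OpenCV has them; the pictures are not rectified), "extrinsics" (4x4, takes a point from world to camera coordinates). Camera axes: x right, y down, z forward; pixel columns grow to the right and rows downward; lengths in mm; the calibration is good to about 2 mm. A picture is of the moment at which its call begins: read the wrist's pose just before it. calibration takes no time and is no camera call; for the wrist camera it gives the pose at the moment of the call.
- finish_job(): hands the job in; it is judged then, once.
The state is a dict: "clock": time; "q": joint angles; "qvel": joint speeds; "joint_torque": joint torques, N m; "eef_pos": TCP position; "ee_rot": TCP orientation; "ft_force": force on the tool from outside, world axes, zero at the start; "torque": the same for the moment, N m; "width": opening from 0.0 (shut) to 1.0 (fully open); "grasp_force": force on a finger pad.
Only numpy, scipy, OpenCV 4.12 (cv2) and the standard library are available. Lean on these libraries where they do the work, as an engineer would, in place of code of your own. Each camera call takes 0.05 s, during which the arm holds its last target. There are 200 camera calls.

TASK

We are inspecting the class's stone seals one at a time: put the plain seal that was left standing on the table fully down into the empty pocket of the wooden seal stand and let go of it. Then take the dome-topped seal out of the stand and hold it still in the air in front of the small inspection camera, its flat stamping face (the foot it stood on) squarely facing the lens, centred on the lens and 10 cm from the glass; finish while still holding it there. Leave the camera's aim, the other plain seal in the stand and the things around as they are.

Things in the scene. Friction and masses are not known exactly. Their poses are not given: they have to be found in the camera images.
- checked_seal_centre (a point): centre of the plain square grey-green stone seal standing on the table by itself on the robot's side of the stand (24x24 mm, 55 mm tall, flat top, about 70 g); the point is 27.5 mm above its foot; z axis along the seal from foot to top, x and y square to its sides
- free_pocket (a point): centre of the floor of the only empty pocket of the wooden seal stand (the one at the +y end of its row), 6 mm above the table; the pocket is 28x28 mm wide and 18 mm deep, its sides along x and y; axes are those of the stand, z up
- dome_seal_centre (a point): centre of the dome-topped brown stone seal, which stands foot down in the middle or the -y end pocket of the stand (20x20 mm square shaft for the lower 46 mm, rounded knob above, 54 mm tall in all, about 60 g; sides about parallel to the stand's); the point is 27 mm above its foot; z axis from foot to knob. About 36 mm of it stands out of the block
- dome_seal_face (a point): centre of the flat stamping face (foot) of the dome-topped seal; same axes as dome_seal_centre, 27 mm below it along the seal's z
- camera_focus (a point): where the centre of the stamping face must be: on the lens's axis, 100 mm from the glass. z axis = the way the lens looks (from the lens to this point: up and roughly towards the robot, 17 to 31 degrees from vertical). The seal's foot-to-knob z axis must point the same way as this z; its turn about that axis does not matter
- camera: the inspection camera, fixed to the table (origin under the centre of its round black 72 mm base): a white cylinder, 39 mm diameter, 52 mm long, lens in its upper end, in a metal yoke; its tilt pivot is 66 mm above the table and 127 mm from camera_focus
- stored_seal_centre (a point): centre of a second plain seal, just like the checked one (24x24x55 mm), standing foot down in the other of the two occupied pockets of the stand; to be left there
- camera_head (a joint): tilt of the camera head on its yoke, rad, positive = its lens turned upward; set at the start, to be left as it is (stiff by friction, 0.4 N m, but it moves if pushed hard)
- checked_seal: the plain seal to be put away (origin at the centre of its foot)
- dome_seal: the dome-topped seal (origin at the centre of its foot)
- stored_seal: the other plain seal, in the stand (origin at the centre of its foot)
- stand: the wooden seal stand: a fixed block 52 mm (its x) by 134 mm (its y) by 24 mm high, with three square pockets 28x28 mm, 18 mm deep, in a row along its y axis at 45 mm spacing; origin at the centre of its underside
- eraser: bystander: small eraser in a green sleeve, 19x43x12 mm, loose, origin under its centre
- dropper: bystander: white porcelain water dropper, 55x69x34 mm, loose, origin under its centre
- dish: bystander: white ink dish, 83 mm across, 17 mm high, loose, origin under its centre
- bottle: bystander: small squeeze bottle of ink, 38 mm across, 86 mm high, loose, origin under its centre
There are look-alikes about, which are no part of the job. Leave any turquoise look-alike of the dome_seal alone.

How it is judged:
By the outcome, as a careful person would: the job done as asked, in the order asked, and still so for the second after the job is handed in, while the arm keeps its last pose, push and grip.
It also fails if it takes over 54 s, if anything falls off the work surface, if the arm or the gripper's body presses on something with over 40 N, if the wrist force passes 120 N, or if a joint passes its speed limit or range.

## Working session

There is one attempt and no reset: what is moved stays moved. The work goes in short steps, Python scripts to look and compute and a tool call to move; the robot and the scene stay as the last step left them, time stands still between calls to the robot, and variables do not carry over. Pictures are saved under pics/ and viewed, at most 10 in all, crops included, and the job is handed in when it is done.

Besides the shell and the picture viewer there is one more tool, called after "Emit:" in YAML: its name, and indented under it one key for each argument. step_arm: Moves the arm, as the interface text tells. Its arguments: {"type":"object","properties":{"fingers":{"type":"array"},"xyz":{"type":"array"},"turn":{"type":"array"},"grip_force":{"type":"number"}},"required":["fingers","xyz","turn"]}

```bash
ls; mkdir -p pics
cat > h.py <<'E'
from rig import *
import numpy as np, cv2
from scipy.spatial.transform import Rotation as R
def snap(n,tag):
    c=calibration(n); p,d=capture(n); np.savez(f'pics/{tag}.npz',p=p,d=d,K=c['K'],D=c['D'],E=c['extrinsics'])
    return p,d,c
def load(tag):
    z=np.load(f'pics/{tag}.npz'); return z['p'],z['d'],dict(K=z['K'],D=z['D'],extrinsics=z['E'])
def rays(c,uv):
    uv=np.asarray(uv,float).reshape(-1,1,2); n=cv2.undistortPoints(uv,np.array(c['K'],float),np.array(c['D'],float)).reshape(-1,2)
    return np.c_[n,np.ones(len(n))]
def ray_plane(c,uv,z):
    E=np.array(c['extrinsics']); r=rays(c,uv)@E[:3,:3]; o=-E[:3,:3].T@E[:3,3]
    return o+r*((z-o[2])/r[:,2])[:,None]
def cloud(d,c):
    h,w=d.shape; v,u=np.mgrid[:h,:w]; n=rays(c,np.c_[u.ravel(),v.ravel()])*d.reshape(-1,1)
    E=np.array(c['extrinsics']); return ((n-E[:3,3])@E[:3,:3]).reshape(h,w,3)
def proj(c,P):
    E=np.array(c['extrinsics']); rv=cv2.Rodrigues(E[:3,:3])[0]
    return cv2.projectPoints(np.asarray(P,float).reshape(-1,1,3),rv,E[:3,3],np.array(c['K'],float),np.array(c['D'],float))[0].reshape(-1,2)
E
python3 - <<'E'
from h import *
s=get_state(); print({k:np.round(v,3) for k,v in s.items()})
ims=[]
for n in('side','top'):
    p,d,c=snap(n,n+'0'); E=np.array(c['extrinsics']); print(n,np.round(-E[:3,:3].T@E[:3,3]),np.round(c['K'][0],1))
    cv2.imwrite(f'pics/{n}0.png',cv2.resize(p[:,:,::-1],(800,600)))
E
```

```text
pics
{'clock': np.float64(0.0), 'q': array([ 1.172,  0.312,  0.014,  1.513, -0.004,  1.319, -0.027]), 'qvel': array([ 0.   ,  0.   ,  0.   , -0.001, -0.   , -0.   , -0.   ]), 'joint_torque': array([ 0.0000e+00, -3.7990e+01,  1.4600e-01, -2.3059e+01,  1.2000e-02,
        1.4000e-02,  0.0000e+00]), 'eef_pos': array([ 191.845, -514.665,  230.187]), 'ee_rot': array([ 0.984,  0.177, -0.   , -0.001]), 'ft_force': array([-0.987, -0.82 , -0.589]), 'torque': array([0.003, 0.029, 0.025]), 'grasp_force': np.float64(0.0), 'width': np.float64(0.999)}
side [ 530. -490.  539.] [452.1   0.  247. ]
top [364. 279. 978.] [365.5   0.  248.9]
```

View pics/side0.png

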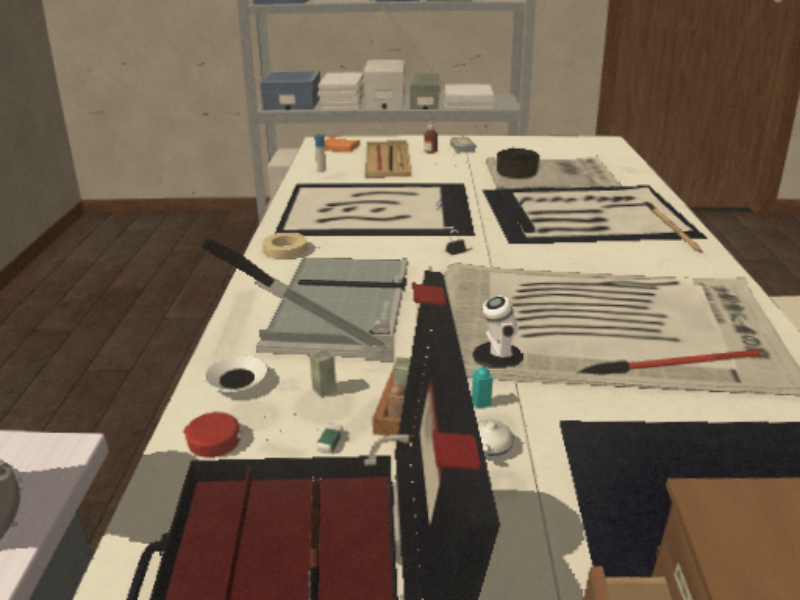

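View pics/top0.png

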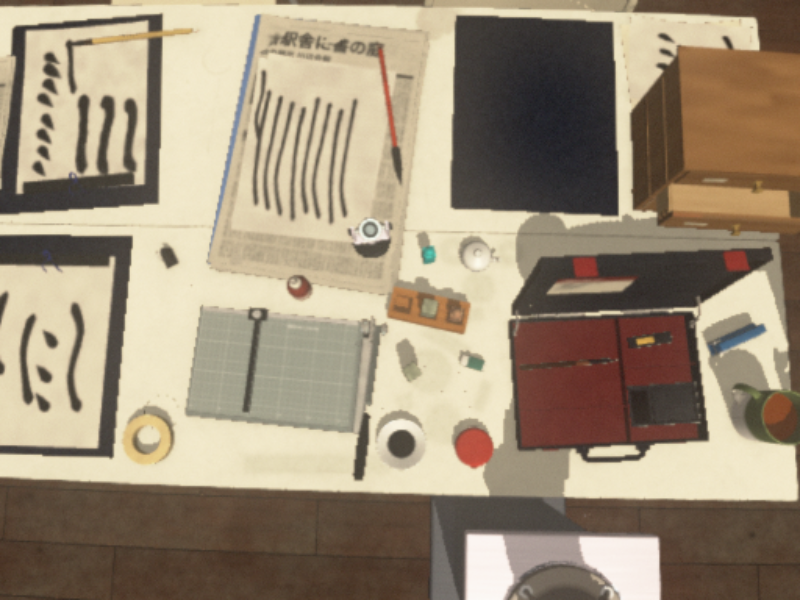

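The side and top views show the stand (top px ~428,310), with its left (+y) pocket apparently empty, a plain seal in the middle and the brown dome at the right. The loose plain seal is at (408,360) and the camera at (371,233).

Run:
```python
from h import *
p,d,c=load('top0'); s=.64
P=cloud(d,c)
for n,u,v in [('stand',428,310),('freepocket',400,302),('mid',428,307),('dome',457,312),('checked',404,345),('checkedfoot',412,375),('lens',370,229),('base',371,248),('eraser',472,359),('dish',400,441),('turq',429,254),('dropper',478,254),('lidtop',700,258),('lidL',540,262),('handle',362,440),('pivotcut',377,328),('bottle',299,287),('case',520,320)]:
    print(n,np.round(P[int(v*s),int(u*s)],0))
a=cv2.resize(p[120:300,190:350,::-1],(800,600)[::1] if 0 else (533,600),interpolation=cv2.INTER_CUBIC)
q,_,_=load('side0'); b=cv2.resize(q[180:300,120:345,::-1],(800,427),interpolation=cv2.INTER_CUBIC)
cv2.imwrite('pics/a.png',a)
# orientation of stand: orange-brown mask
hsv=cv2.cvtColor(p,cv2.COLOR_RGB2HSV)
m=((hsv[...,0]<16)&(hsv[...,1]>120)&(P[...,2]>10)&(P[...,2]<40)).astype(np.uint8); m[:,:235]=0;m[:,310:]=0;m[:170]=0;m[225:]=0
Q=P[m>0]; print(m.sum(),Q.mean(0), np.median(Q[:,2]))
r=cv2.minAreaRect(Q[:,:2].astype(np.float32)); print(r)
g=(P[...,2]>40)&(np.abs(P[...,0]-300)<45)&(np.abs(P[...,1]-255)<40); Q=P[g];print(g.sum(),Q.mean(0),cv2.minAreaRect(Q[:,:2].astype(np.float32)),Q[:,2].max())
```

```text
stand [510. 232.  63.]
freepocket [531. 276.   7.]
mid [515. 233.  62.]
dome [509. 184.  58.]
checked [459. 269.  -3.]
checkedfoot [403. 255.  54.]
lens [634. 329.  94.]
base [625. 330.  16.]
eraser [437. 152.  12.]
dish [296. 270.   7.]
turq [607. 231.  50.]
dropper [613. 148.  34.]
lidtop [ 557. -116.  254.]
lidL [549.  95. 247.]
handle [307. 326. 158.]
pivotcut [483. 314.  38.]
bottle [543. 442.  66.]
case [502.  77.  34.]
554 [513.20132601 230.11475557  24.09274281] 24.278812103918444
((516.1341552734375, 227.44781494140625), (131.0535888671875, 51.51371383666992), 78.54238891601562)<stdin>:14: RuntimeWarning: Mean of empty slice.
  ret = um.true_divide(
Traceback (most recent call last):
ValueError: zero-size array to reduction operation maximum which has no identity
```

View pics/a.png

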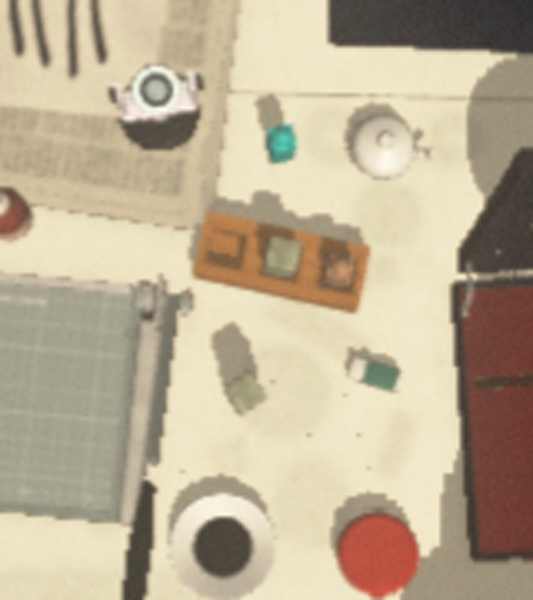

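```bash
cat >> h.py <<'E'
def pose():
    s=get_state(); return np.array(s['eef_pos']),R.from_quat(s['ee_rot']),s
def rotdown(yaw): # tool x at yaw (deg), z down
    a=np.radians(yaw); x=np.array([np.cos(a),np.sin(a),0]); z=np.array([0,0,-1.]); return R.from_matrix(np.c_[x,np.cross(z,x),z])
def delta(pos,rot,p0=None,r0=None):
    if p0 is None: p0,r0,_=pose()
    t=r0.inv().apply(np.asarray(pos,float)-p0)/1000; w=(r0.inv()*rot).as_rotvec()
    print('xyz',np.round(t,4),'turn',np.round(w,4),'rows',np.linalg.norm(t)/.0417,np.degrees(np.linalg.norm(w))/7.16)
E
python3 - <<'E'
from h import *
p1,r1=np.array([400,-200,320.]),rotdown(60); delta(p1,r1)
p2,r2=np.array([410,80,320.]),rotdown(90); delta(p2,r2,p1,r1)
E
```

```text
xyz [ 0.3049 -0.2224 -0.0892] turn [-2.000e-03 -6.000e-04 -6.903e-01] rows 9.30056845080618 5.523899985112304
xyz [ 0.2475 -0.1313  0.    ] turn [ 0.      0.     -0.5236] rows 6.718909221161583 4.189944134078213
```

Emit:
step_arm:
  fingers: [0.085, 0.085, 0.085, 0.085, 0.085, 0.085, 0.085, 0.085]
  xyz:
    - [0.03, -0.02, -0.05]
    - [0.06, -0.04, -0.09]
    - [0.305, -0.222, -0.09]
    - [0.305, -0.222, -0.09]
    - [0.305, -0.222, -0.09]
    - [0.305, -0.222, -0.09]
    - [0.305, -0.222, -0.09]
    - [0.305, -0.222, -0.09]
  turn:
    - [0, 0, 0]
    - [0, 0, -0.1]
    - [0, 0, -0.69]
    - [0, 0, -0.69]
    - [0, 0, -0.69]
    - [0, 0, -0.69]
    - [0, 0, -0.69]
    - [0, 0, -0.69]

```text
clock: 0.77
eef_pos: [358.9, -262.9, 315.4]
ee_rot: [0.865, 0.501, -0.0, -0.0]
ft_force: [-0.4, -0.3, 0.5]
width: 0.995
grasp_force: 0.0
```

Run:
```python
from h import *
p,r,s=pose(); print(p,s['q'],s['clock'])
delta([415,120,320],rotdown(90))
```

```text
[ 358.86704056 -262.93908311  315.42089431] [ 0.85536948  0.07178789 -0.28019654  1.6009277   0.0201868   1.47211576
  0.05273796] 0.7667
xyz [ 0.3601 -0.142  -0.0046] turn [-5.000e-04  1.000e-04 -5.211e-01] rows 9.281976443923995 4.170126310588474
```

Emit:
step_arm:
  fingers: [0.085, 0.085, 0.085, 0.085, 0.085, 0.085, 0.085, 0.085]
  xyz:
    - [0.33, -0.13, 0]
    - [0.33, -0.13, 0]
    - [0.33, -0.13, 0]
    - [0.33, -0.13, 0]
    - [0.33, -0.13, 0]
    - [0.33, -0.13, 0]
    - [0.33, -0.13, 0]
    - [0.33, -0.13, 0]
  turn:
    - [0, 0, -0.52]
    - [0, 0, -0.52]
    - [0, 0, -0.52]
    - [0, 0, -0.52]
    - [0, 0, -0.52]
    - [0, 0, -0.52]
    - [0, 0, -0.52]
    - [0, 0, -0.52]

```text
clock: 1.43
eef_pos: [407.3, 66.5, 315.4]
ee_rot: [0.709, 0.706, -0.0, 0.0]
ft_force: [1.8, -0.3, -0.2]
width: 0.99
grasp_force: 0.0
```

Run:
```python
from h import *
p,r,s=pose(); print(p,s['q'],s['clock'])
c=calibration('wrist');E=np.array(c['extrinsics']);o=-E[:3,:3].T@E[:3,3]
print('cam in tool',r.inv().apply(o-p),'view dir tool',r.inv().apply(E[2,:3]),c['K'][0][0])
delta([415,180,330],rotdown(80))
```

```text
[407.30743408  66.51992942 315.40487615] [ 0.47975183  0.01663146 -0.68659353  1.6599015   0.01148687  1.46882086
 -0.21240582] 1.4333
cam in tool [  66.46473889    1.69610465 -142.18329641] view dir tool [-2.59318523e-01 -6.96869762e-04  9.65791602e-01] 334.0920352741868
xyz [ 0.1135  0.0072 -0.0147] turn [0.0003 0.0008 0.1701] rows 2.7499544120189077 1.3609551885352251
```

Emit:
step_arm:
  fingers: [0.085, 0.085, 0.085, 0.085, 0.085, 0.085]
  xyz:
    - [0.15, -0.02, 0.05]
    - [0.15, -0.02, 0.05]
    - [0.15, -0.02, 0.05]
    - [0.15, -0.02, 0.05]
    - [0.15, -0.02, 0.05]
    - [0.15, -0.02, 0.05]
  turn:
    - [0, 0, 0.17]
    - [0, 0, 0.17]
    - [0, 0, 0.17]
    - [0, 0, 0.17]
    - [0, 0, 0.17]
    - [0, 0, 0.17]

```text
clock: 1.93
eef_pos: [386.3, 217.2, 264.5]
ee_rot: [0.763, 0.646, -0.001, -0.001]
ft_force: [0.4, -0.6, -0.1]
width: 0.996
grasp_force: 0.0
```

Run:
```python
from h import *
p,r,s=pose(); print(p,s['q'],s['clock'])
p,d,c=snap('wrist','w1')
cv2.imwrite('pics/w1.png',cv2.resize(p[:,:,::-1],(800,600)))
P=cloud(d,c); hsv=cv2.cvtColor(p,cv2.COLOR_RGB2HSV)
Z=P[...,2]
m=(hsv[...,0]<18)&(hsv[...,1]>110)&(Z>18)&(Z<30)&(np.hypot(P[...,0]-516,P[...,1]-227)<85)
Q=P[m];print('stand',m.sum(),cv2.minAreaRect(Q[:,:2].astype(np.float32)),np.median(Q[:,2]))
for n,(x,y,lo,hi) in dict(checked=(405,255,45,62),mid=(516,227,54,68),dome=(507,183,50,70)).items():
    m=(Z>lo)&(Z<hi)&(np.hypot(P[...,0]-x,P[...,1]-y)<28)
    Q=P[m];print(n,m.sum(),Q.mean(0),cv2.minAreaRect(Q[:,:2].astype(np.float32)),Q[:,2].max(),np.median(Q[:,2]))
m=(Z>10)&(Z<140)&(np.hypot(P[...,0]-630,P[...,1]-330)<70)
Q=P[m];print('cam',m.sum(),Q.mean(0),Q.min(0),Q.max(0))
```

```text
[386.25255758 217.21054748 264.48758216] [ 0.22637336  0.14223361 -0.86205716  1.69269997  0.10837389  1.35950223
 -0.8199351 ] 1.9333
stand 3491 ((517.5004272460938, 229.39981079101562), (133.94969177246094, 52.49630355834961), 78.72809600830078) 23.428913995393053
checked 545 [411.08720914 256.82517589  54.42340862] ((411.1031799316406, 256.547119140625), (23.34062385559082, 24.053279876708984), 36.5200309753418) 56.67407418009012 54.51613609796911
mid 556 [515.4575438  230.55876     60.07200689] ((516.4282836914062, 230.1941375732422), (23.591981887817383, 23.523019790649414), 79.480712890625) 62.57458422813898 60.330335924447525
dome 276 [507.33915402 185.97257804  54.41797733] ((508.5889587402344, 185.049560546875), (19.15752410888672, 19.77056884765625), 80.62651062011719) 59.45849125883707 55.019229537682705
cam 3038 [630.47191609 322.85304959  37.53705417] [566.61452193 289.99894083  10.00647684] [669.69995267 358.65283738  90.66895017]
```

View pics/w1.png

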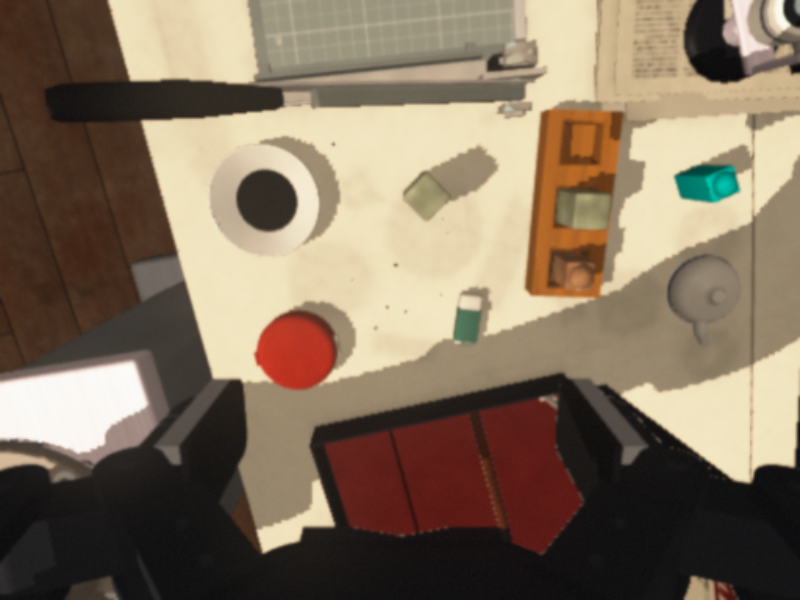

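Wrist view shows the stand (px 575,205), empty pocket at its top end, loose seal (428,195), cutter handle/blade along row ~97. I check the clearance to the cutter handle and measure the camera.

Run:
```python
from h import *
for t in('w1','top0'):
    p,d,c=load(t);P=cloud(d,c)
    for x in range(340,500,20):
        m=(abs(P[...,0]-x)<10)&(P[...,1]>280)&(P[...,1]<350)&(P[...,2]>15)&(P[...,2]<200)
        Q=P[m]
        if len(Q): print(t,x,len(Q),'ymin',Q[:,1].min().round(),'zmax',Q[:,2].max().round(), 'y at zmax',Q[Q[:,2].argmax(),1].round())
```

```text
w1 340 635 ymin 280.0 zmax 140.0 y at zmax 326.0
w1 360 500 ymin 317.0 zmax 122.0 y at zmax 330.0
w1 380 608 ymin 315.0 zmax 109.0 y at zmax 322.0
w1 400 596 ymin 314.0 zmax 98.0 y at zmax 320.0
w1 420 589 ymin 312.0 zmax 85.0 y at zmax 318.0
w1 440 589 ymin 311.0 zmax 71.0 y at zmax 321.0
w1 460 667 ymin 303.0 zmax 59.0 y at zmax 319.0
w1 480 897 ymin 298.0 zmax 60.0 y at zmax 336.0
top0 340 80 ymin 281.0 zmax 137.0 y at zmax 322.0
top0 360 81 ymin 317.0 zmax 120.0 y at zmax 328.0
top0 380 85 ymin 315.0 zmax 110.0 y at zmax 320.0
top0 400 91 ymin 314.0 zmax 97.0 y at zmax 321.0
top0 420 94 ymin 313.0 zmax 86.0 y at zmax 317.0
top0 440 97 ymin 311.0 zmax 73.0 y at zmax 318.0
top0 460 103 ymin 310.0 zmax 60.0 y at zmax 322.0
top0 480 129 ymin 298.0 zmax 62.0 y at zmax 331.0
```

Run:
```python
from h import *
delta([411,256.5,130],rotdown(36.5))
```

```text
xyz [0.0449 0.0161 0.1349] turn [-0.0009  0.0016  0.7627] rows 3.4307158658997086 6.103545341084087
```

Emit:
step_arm:
  fingers: [0.055, 0.055, 0.055, 0.055, 0.055, 0.055, 0.055, 0.055]
  xyz:
    - [0.045, 0.016, 0.02]
    - [0.045, 0.016, 0.04]
    - [0.045, 0.016, 0.06]
    - [0.045, 0.016, 0.08]
    - [0.045, 0.016, 0.11]
    - [0.045, 0.016, 0.135]
    - [0.045, 0.016, 0.135]
    - [0.045, 0.016, 0.135]
  turn:
    - [-0.001, 0.0015, 0.763]
    - [-0.001, 0.0015, 0.763]
    - [-0.001, 0.0015, 0.763]
    - [-0.001, 0.0015, 0.763]
    - [-0.001, 0.0015, 0.763]
    - [-0.001, 0.0015, 0.763]
    - [-0.001, 0.0015, 0.763]
    - [-0.001, 0.0015, 0.763]

```text
clock: 2.65
eef_pos: [412.2, 253.0, 129.0]
ee_rot: [0.951, 0.309, -0.001, 0.001]
ft_force: [-0.0, 0.5, -0.2]
width: 0.643
grasp_force: 0.0
```

Run:
```python
from h import *
p,r,s=pose(); print(p,s['q'],s['clock'])
delta([411,256.5,24],rotdown(36.5))
p,d,c=snap('wrist','w2');P=cloud(d,c);Z=P[...,2]
m=(Z>48)&(Z<62)&(np.hypot(P[...,0]-411,P[...,1]-256)<28)
Q=P[m];print(m.sum(),Q.mean(0),cv2.minAreaRect(Q[:,:2].astype(np.float32)),np.median(Q[:,2]))
```

```text
[412.21153255 253.02784588 128.95716094] [-0.0231386   0.34427348 -0.69970544  1.81810775  0.25164505  1.07189869
 -1.75779114] 2.65
xyz [ 0.0013 -0.0037  0.1049] turn [ 0.0015  0.0024 -0.0079] rows 2.5185027786568055 0.06689405061169676
1234 [411.83415655 257.20729759  54.30154426] ((411.1114196777344, 256.8912048339844), (23.882070541381836, 23.932849884033203), 36.26485824584961) 54.454054971313866
```

Emit:
step_arm:
  fingers: [0.055, 0.055, 0.055, 0.055, 0.055, 0.055]
  xyz:
    - [0.0015, -0.004, 0.02]
    - [0.0015, -0.004, 0.05]
    - [0.0015, -0.004, 0.08]
    - [0.0015, -0.004, 0.1]
    - [0.0015, -0.004, 0.105]
    - [0.0015, -0.004, 0.105]
  turn:
    - [0.0015, 0.0024, -0.005]
    - [0.0015, 0.0024, -0.005]
    - [0.0015, 0.0024, -0.005]
    - [0.0015, 0.0024, -0.005]
    - [0.0015, 0.0024, -0.005]
    - [0.0015, 0.0024, -0.005]

```text
clock: 3.2
eef_pos: [411.3, 256.5, 24.5]
ee_rot: [0.95, 0.313, -0.0, 0.001]
ft_force: [-0.1, -6.2, -1.6]
width: 0.651
grasp_force: 0.0
```

Emit:
step_arm:
  fingers: [0.015, 0.015, 0.015, 0.015, 0.015, 0.015, 0.015, 0.015]
  xyz:
    - [0, 0, 0]
    - [0, 0, 0]
    - [0, 0, 0]
    - [0, 0, 0]
    - [0, 0, 0]
    - [0, 0, 0]
    - [0, 0, 0]
    - [0, 0, 0]
  turn:
    - [0, 0, 0]
    - [0, 0, 0]
    - [0, 0, 0]
    - [0, 0, 0]
    - [0, 0, 0]
    - [0, 0, 0]
    - [0, 0, 0]
    - [0, 0, 0]
  grip_force: 30

```text
clock: 3.87
eef_pos: [412.5, 262.1, 27.1]
ee_rot: [0.949, 0.314, 0.004, -0.002]
ft_force: [0.3, -0.3, 6.2]
width: 0.277
grasp_force: 35.2
```

Run:
```python
from h import *
p,r,s=pose(); print(p,r.as_rotvec(),s['width'],s['grasp_force'],s['ft_force'],s['q'])
```

```text
[412.47530636 262.09555543  27.13826931] [-2.97893859 -0.9860954  -0.0121422 ] 0.27654379295351256 35.217998027801514 [ 0.27631655 -0.34733945  6.18546321] [-0.10285832  0.48847748 -0.63593313  1.92183906  0.38124001  0.84396667
 -1.86987756]
```

Run:
```python
from h import *
p,d,c=snap('wrist','w3');cv2.imwrite('pics/w3.png',cv2.resize(p[:,:,::-1],(600,450)))
p,r,s=pose(); print(p,r.as_quat(),s['ft_force'],s['torque'],s['qvel'])
```

```text
[412.44720304 262.1045656   27.13835833] [ 0.94931798  0.31428831  0.00385595 -0.00183476] [-0.13624342 -0.57828379  5.64272677] [-0.10459802 -0.09415731 -0.07329472] [ 0.00052197 -0.00025443  0.00087344  0.00125887 -0.0004433  -0.00051752
  0.00060442]
```

View pics/w3.png

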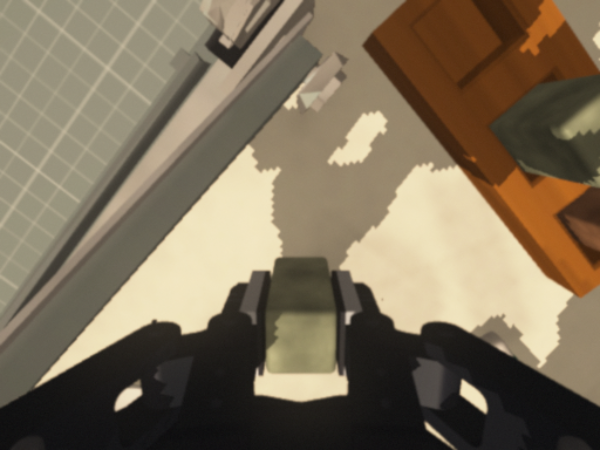

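Run:
```python
from h import *
for t in('w1','w2','w3'):
    p,d,c=load(t);P=cloud(d,c);Z=P[...,2];hsv=cv2.cvtColor(p,cv2.COLOR_RGB2HSV)
    m=(hsv[...,0]<18)&(hsv[...,1]>110)&(Z>20)&(Z<28)&(np.hypot(P[...,0]-516,P[...,1]-227)<85)
    Q=P[m];print('stand',m.sum(),cv2.minAreaRect(Q[:,:2].astype(np.float32)),np.median(Q[:,2]))
p0,r0,s=pose()
delta([411,258,140],rotdown(36.5))
delta([526,273,140],rotdown(78.7),np.array([411,258,140.]),rotdown(36.5))
```

```text
stand 3375 ((517.5074462890625, 229.39984130859375), (133.9462890625, 52.49510955810547), 78.72112274169922) 23.45254445764722
stand 8307 ((517.4138793945312, 229.1520538330078), (134.471435546875, 52.94990158081055), 78.56797790527344) 23.434890611596536
stand 16422 ((517.2837524414062, 228.6876678466797), (134.92088317871094, 53.52895736694336), 78.39134216308594) 23.4019858221385
xyz [-0.0027  0.0023 -0.1129] turn [-0.0011 -0.0085  0.0024] rows 2.70852582156934 0.07093491511531458
xyz [0.1014 0.0563 0.    ] turn [ 0.      0.     -0.7365] rows 2.781154317684221 5.893854748603351
```

Emit:
step_arm:
  fingers: [0.015, 0.015, 0.015, 0.015, 0.015]
  xyz:
    - [-0.001, 0.001, -0.03]
    - [-0.002, 0.002, -0.06]
    - [-0.002, 0.002, -0.09]
    - [-0.002, 0.002, -0.115]
    - [-0.002, 0.002, -0.115]
  turn:
    - [0, 0, 0]
    - [0, 0, 0]
    - [0, 0, 0]
    - [0, 0, 0]
    - [0, 0, 0]

```text
clock: 4.33
eef_pos: [413.0, 260.3, 145.7]
ee_rot: [0.949, 0.314, 0.007, -0.002]
ft_force: [0.3, -0.4, -0.2]
width: 0.275
grasp_force: 34.4
```

Emit:
step_arm:
  fingers: [0.015, 0.015, 0.015, 0.015, 0.015, 0.015, 0.015, 0.015]
  xyz:
    - [0.015, 0.008, 0]
    - [0.03, 0.017, 0]
    - [0.045, 0.025, 0]
    - [0.06, 0.035, 0]
    - [0.08, 0.045, 0]
    - [0.1, 0.055, 0]
    - [0.1, 0.055, 0]
    - [0.1, 0.055, 0]
  turn:
    - [0, 0, -0.12]
    - [0, 0, -0.24]
    - [0, 0, -0.36]
    - [0, 0, -0.48]
    - [0, 0, -0.6]
    - [0, 0, -0.735]
    - [0, 0, -0.735]
    - [0, 0, -0.735]

```text
clock: 5.0
eef_pos: [523.4, 272.5, 139.2]
ee_rot: [0.774, 0.633, 0.001, -0.001]
ft_force: [-0.3, 0.4, -0.1]
width: 0.272
grasp_force: 34.4
```

Emit:
step_arm:
  fingers: [0.015, 0.015, 0.015]
  xyz:
    - [0, 0, 0]
    - [0, 0, 0]
    - [0, 0, 0]
  turn:
    - [0, 0, 0]
    - [0, 0, 0]
    - [0, 0, 0]

```text
clock: 5.25
eef_pos: [522.2, 273.0, 140.9]
ee_rot: [0.773, 0.635, 0.002, -0.0]
ft_force: [0.5, -0.1, -0.9]
width: 0.274
grasp_force: 34.4
```

Run:
```python
from h import *
p0,r0,s=pose(); print(p0,s['width'],s['grasp_force'],s['ft_force'],s['clock'],s['q'])
p,d,c=snap('wrist','w4');cv2.imwrite('pics/w4.png',cv2.resize(p[:,:,::-1],(600,450)))
P=cloud(d,c);Z=P[...,2];hsv=cv2.cvtColor(p,cv2.COLOR_RGB2HSV)
# held seal: points in tool frame
T=r0.inv().apply((P-p0).reshape(-1,3)).reshape(P.shape)
m=(np.hypot(T[...,0],T[...,1])<28)&(T[...,2]>-40)&(T[...,2]<40)&(d>0)
m2=m&(hsv[...,1]<90)&(hsv[...,0]>18)&(hsv[...,2]>40)
Q=T[m2]; print(m2.sum(),np.percentile(Q,[1,10,50,90,99],axis=0).round(1))
delta([526.3,273.2,110],rotdown(78.6))
```

```text
[522.19190093 272.9659755  140.89159087] 0.2738686686018318 34.397011399269104 [ 0.53963511 -0.08729557 -0.86031792] 5.25 [ 0.0235748   0.57842271 -0.80441334  1.51706384  0.43095154  1.22710929
 -1.04050764]
5419 [[-15.3 -20.7 -29.1]
 [-11.4  -8.4 -27.8]
 [  3.9   1.2 -26.6]
 [  7.2  10.8   2.3]
 [  8.2  13.2  21.1]]
xyz [0.0009 0.0037 0.0311] turn [ 0.0021 -0.0033  0.0029] rows 0.7504026685236266 0.039052481920142164
```

View pics/w4.png

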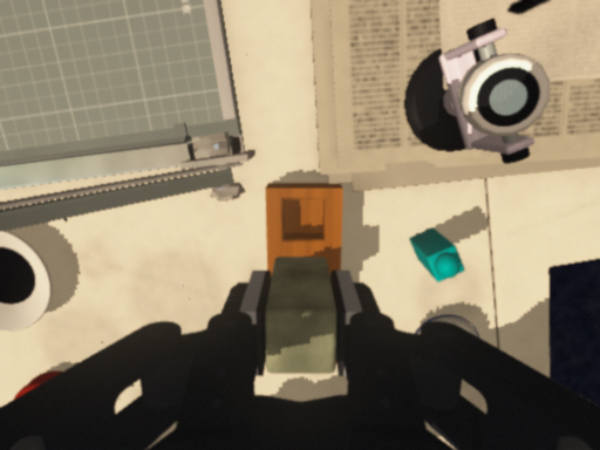

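The view shows the held seal upright in the fingers (300,315) aimed at the pocket (302,218), plus the inspection camera lens at (507,97) with yoke knobs at (483,28) and (515,155).

```bash
python3 - <<'E'
from h import *
p0,r0,s=pose()
p,d,c=load('w4');P=cloud(d,c);hsv=cv2.cvtColor(p,cv2.COLOR_RGB2HSV)
T=r0.inv().apply((P-p0).reshape(-1,3)).reshape(P.shape)
m=(abs(T[...,2]+27)<2.5)&(abs(T[...,0])<25)&(abs(T[...,1])<18)&(hsv[...,0]>20)&(hsv[...,1]>25)&(hsv[...,2]>60)
Q=T[m];print('top',m.sum(),cv2.minAreaRect(Q[:,:2].astype(np.float32)),np.median(Q[:,2]),Q[:,:2].min(0),Q[:,:2].max(0))
m=(T[...,2]>-20)&(T[...,2]<25)&(abs(T[...,0])<25)&(abs(T[...,1])<10)&(hsv[...,0]>20)
Q=T[m];A=np.c_[Q[:,2],Q[:,1],np.ones(len(Q))];print('front x = a z + b y + c',np.linalg.lstsq(A,Q[:,0],rcond=None)[0],len(Q))
# camera head
m=(np.hypot(P[...,0]-630,P[...,1]-330)<75)&(P[...,2]>5)
print('zmax',np.percentile(P[m][:,2],[50,90,99]))
# lens ring: brightest region with z>80
u,v=np.array([507,97])*512/600
for uv in [(505,97),(470,97),(545,97),(507,62),(507,130),(483,28),(515,155),(430,95),(450,50),(465,150)]:
    a,b=(np.array(uv)*512/600).astype(int); print(uv,P[b,a].round(1),p[b,a])
E
python3 - <<'E'
import sys; sys.path.insert(0,'.')
import os; os.chdir('.')
from h import *
p,d,c=load('w4'); cv2.imwrite('pics/cam.png',cv2.resize(p[10:145,335:480,::-1],(644,600),interpolation=cv2.INTER_NEAREST))
E
```

```text
top 3226 ((-4.455138206481934, 1.1795120239257812), (24.275699615478516, 23.522029876708984), 1.1809697151184082) -27.0297530637186 [-16.74850444 -10.66260966] [ 7.67421224 12.85847044]
front x = a z + b y + c [-6.52788333e-03  3.16223217e-04  6.86441188e+00] 1460
zmax [  8.08564232  89.41620441 216.44156241]
(505, 97) [632.9 330.4  90.5] [147 151 138]
(470, 97) [619.5 333.4  84.7] [246 241 224]
(545, 97) [650.2 326.9  93.7] [161 142 122]
(507, 62) [635.3 345.8  90. ] [247 243 227]
(507, 130) [634.7 314.7  87.2] [162 145 124]
(483, 28) [634.3 364.7  71.7] [43 41 39]
(515, 155) [646.2 298.3  71.1] [11  9 10]
(430, 95) [623.3 337.8  12.2] [34 31 29]
(450, 50) [630.6 360.8  36.6] [167 145 121]
(465, 150) [644.1 296.8   8.9] [188 166 130]
```

View pics/cam.png

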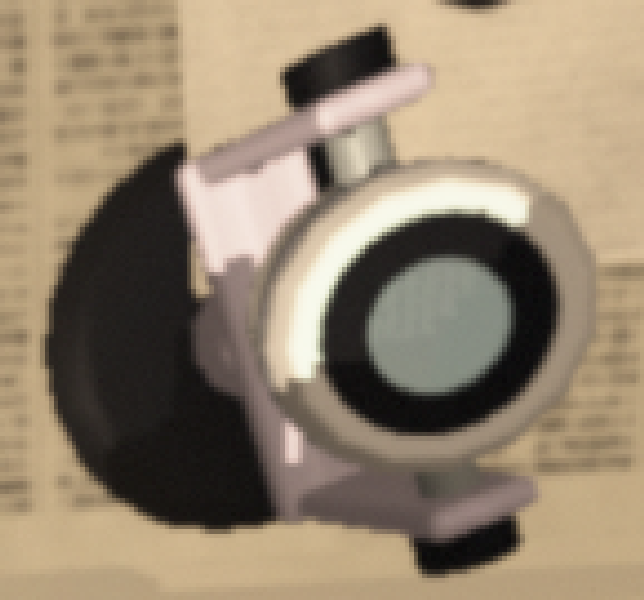

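Run:
```python
from h import *
p0,r0,s=pose(); print(p0)
p,d,c=load('w4');P=cloud(d,c);hsv=cv2.cvtColor(p,cv2.COLOR_RGB2HSV);Z=P[...,2]
T=r0.inv().apply((P-p0).reshape(-1,3)).reshape(P.shape)
m=(hsv[...,0]<18)&(hsv[...,1]>110)&(Z>20)&(Z<28)&(np.hypot(P[...,0]-526,P[...,1]-273)<60)
Q=T[m]; rc=cv2.minAreaRect(Q[:,:2].astype(np.float32)); print(m.sum(),rc,cv2.boxPoints(rc).round(1))
# pocket floor / walls
m=(Z>3)&(Z<9)&(abs(P[...,0]-526)<18)&(abs(P[...,1]-273)<18)&(hsv[...,0]<18)&(hsv[...,1]>110)
Q=T[m];print('floor',m.sum(),Q.min(0),Q.max(0))
```

```text
[522.45858047 272.95566244 141.05414621]
2929 ((-9.312583923339844, 3.324138641357422), (52.030887603759766, 64.3536148071289), 89.99799346923828) [[-41.5 -22.7]
 [ 22.9 -22.7]
 [ 22.9  29.3]
 [-41.5  29.3]]
floor 951 [-13.87446192 -10.59418887 132.53013777] [ 10.91818155  17.07833108 137.39962611]
```

Emit:
step_arm:
  fingers: [0.015, 0.015, 0.015, 0.015, 0.015, 0.015, 0.015, 0.015]
  xyz:
    - [0.003, 0.001, 0.015]
    - [0.0056, 0.0022, 0.03]
    - [0.0056, 0.0022, 0.05]
    - [0.0056, 0.0022, 0.07]
    - [0.0056, 0.0022, 0.08]
    - [0.0056, 0.0022, 0.08]
    - [0.0056, 0.0022, 0.08]
    - [0.0056, 0.0022, 0.08]
  turn:
    - [0, 0, 0]
    - [0.002, -0.003, 0.005]
    - [0.002, -0.003, 0.005]
    - [0.002, -0.003, 0.005]
    - [0.002, -0.003, 0.005]
    - [0.002, -0.003, 0.005]
    - [0.002, -0.003, 0.005]
    - [0.002, -0.003, 0.005]

```text
clock: 5.97
eef_pos: [527.4, 278.8, 61.9]
ee_rot: [0.775, 0.632, 0.001, -0.0]
ft_force: [0.0, 0.7, -0.5]
width: 0.271
grasp_force: 34.4
```

Run:
```python
from h import *
p0,r0,s=pose(); print(p0,s['ft_force'],r0.as_matrix()[:,2])
p,d,c=snap('wrist','w5');P=cloud(d,c);hsv=cv2.cvtColor(p,cv2.COLOR_RGB2HSV);Z=P[...,2]
T=r0.inv().apply((P-p0).reshape(-1,3)).reshape(P.shape)
m=(hsv[...,0]<18)&(hsv[...,1]>110)&(Z>20)&(Z<28)&(np.hypot(P[...,0]-526,P[...,1]-273)<60)
Q=T[m]; rc=cv2.minAreaRect(Q[:,:2].astype(np.float32)); print(m.sum(),rc,Q[:,0].max())
Q=T[m&(T[...,0]>3)];print(Q[:,:2].min(0),Q[:,:2].max(0))
m=(abs(T[...,2]+27)<2.5)&(abs(T[...,0])<25)&(abs(T[...,1])<18)&(hsv[...,0]>20)&(hsv[...,1]>25)&(hsv[...,2]>60)
Q=T[m];print('top',m.sum(),cv2.minAreaRect(Q[:,:2].astype(np.float32)),np.median(Q[:,2]))
```

```text
[527.37135162 278.80774665  61.93888656] [ 0.01097122  0.72346011 -0.45131016] [ 0.0015717   0.00198177 -0.9999968 ]
2347 ((-23.67373275756836, -0.16509056091308594), (52.07068634033203, 80.65633392333984), 89.69245910644531) 16.787755217915294
[  3.00364639 -26.36720152] [16.78775522 25.70151484]
top 3239 ((-4.051174163818359, 1.3762454986572266), (24.176265716552734, 23.549583435058594), 0.15601788461208344) -27.177988249402798
```

Emit:
step_arm:
  fingers: [0.015, 0.015, 0.015, 0.015, 0.015, 0.015, 0.015, 0.015]
  xyz:
    - [-0.0007, -0.0016, 0]
    - [-0.0007, -0.0016, 0.004]
    - [-0.0007, -0.0016, 0.009]
    - [-0.0007, -0.0016, 0.013]
    - [-0.0007, -0.0016, 0.018]
    - [-0.0007, -0.0016, 0.022]
    - [-0.0007, -0.0016, 0.026]
    - [-0.0007, -0.0016, 0.026]
  turn:
    - [0, 0, 0]
    - [0, 0, 0]
    - [0, 0, 0]
    - [0, 0, 0]
    - [0, 0, 0]
    - [0, 0, 0]
    - [0, 0, 0]
    - [0, 0, 0]

```text
clock: 6.68
eef_pos: [524.4, 277.2, 33.6]
ee_rot: [0.775, 0.632, -0.001, -0.0]
ft_force: [0.8, -0.1, -1.8]
width: 0.274
grasp_force: 34.4
```

Emit:
step_arm:
  fingers: [0.015, 0.015, 0.015, 0.015]
  xyz:
    - [0, 0, 0.002]
    - [0, 0, 0.003]
    - [0, 0, 0.003]
    - [0, 0, 0.003]
  turn:
    - [0, 0, 0]
    - [0, 0, 0]
    - [0, 0, 0]
    - [0, 0, 0]

```text
clock: 7.02
eef_pos: [525.0, 277.8, 33.2]
ee_rot: [0.775, 0.632, 0.0, 0.0]
ft_force: [-1.7, -1.3, 6.4]
width: 0.273
grasp_force: 35.3
```

Emit:
step_arm:
  fingers: [0.03, 0.04, 0.05, 0.05, 0.05, 0.05]
  xyz:
    - [0, 0, 0]
    - [0, 0, 0]
    - [0, 0, 0]
    - [0, 0, 0]
    - [0, 0, 0]
    - [0, 0, 0]
  turn:
    - [0, 0, 0]
    - [0, 0, 0]
    - [0, 0, 0]
    - [0, 0, 0]
    - [0, 0, 0]
    - [0, 0, 0]

```text
clock: 7.52
eef_pos: [525.1, 277.8, 31.7]
ee_rot: [0.775, 0.632, 0.0, -0.0]
ft_force: [-0.0, -1.1, 0.6]
width: 0.585
grasp_force: 0.0
```

Emit:
step_arm:
  fingers: [0.05, 0.05, 0.05, 0.05, 0.05, 0.05, 0.05]
  xyz:
    - [0, 0, -0.01]
    - [0, 0, -0.03]
    - [0, 0, -0.06]
    - [0, 0, -0.09]
    - [0, 0, -0.12]
    - [0, 0, -0.12]
    - [0, 0, -0.12]
  turn:
    - [0, 0, 0]
    - [0, 0, 0]
    - [0, 0, 0]
    - [0, 0, 0]
    - [0, 0, 0]
    - [0, 0, 0]
    - [0, 0, 0]

```text
clock: 8.1
eef_pos: [526.3, 279.1, 155.1]
ee_rot: [0.775, 0.632, 0.003, 0.0]
ft_force: [-0.8, -0.5, -0.3]
width: 0.586
grasp_force: 0.0
```

Run:
```python
from h import *
p0,r0,s=pose(); print(p0,s['width'],s['clock'])
p,d,c=snap('wrist','w6');P=cloud(d,c);hsv=cv2.cvtColor(p,cv2.COLOR_RGB2HSV);Z=P[...,2]
m=(Z>50)&(Z<72)&(np.hypot(P[...,0]-525,P[...,1]-273)<24);Q=P[m]
print(m.sum(),np.percentile(Q[:,2],[1,50,99]),cv2.minAreaRect(Q[:,:2].astype(np.float32)))
m=(Z>42)&(Z<72)&(np.hypot(P[...,0]-508.5,P[...,1]-185)<22);Q=P[m]
print('dome',m.sum(),np.percentile(Q[:,2],[1,50,99]),Q.mean(0))
delta([507.5,185,145],rotdown(78.6))
```

```text
[526.32888342 279.05889923 155.08396277] 0.5861220704064272 8.1
1073 [51.06030594 60.34085968 61.91365416] ((525.319580078125, 272.5211181640625), (24.444250106811523, 23.342262268066406), 78.20989227294922)
dome 587 [42.35835698 51.76218805 58.82386237] [509.32049865 189.12397296  52.23528293]
xyz [-0.0947  0.0011  0.0079] turn [ 0.0016 -0.0017 -0.0028] rows 2.278318570121523 0.029521986092687056
```

Emit:
step_arm:
  fingers: [0.045, 0.045, 0.045, 0.045, 0.045, 0.045, 0.045, 0.045]
  xyz:
    - [-0.03, 0.001, 0]
    - [-0.06, 0.001, 0]
    - [-0.08, 0.001, 0.01]
    - [-0.094, 0.001, 0.03]
    - [-0.094, 0.001, 0.05]
    - [-0.094, 0.001, 0.05]
    - [-0.094, 0.001, 0.05]
    - [-0.094, 0.001, 0.05]
  turn:
    - [0, 0, 0]
    - [0, 0, 0]
    - [0, 0, 0]
    - [0, 0, 0]
    - [0, 0, 0]
    - [0, 0, 0]
    - [0, 0, 0]
    - [0, 0, 0]

```text
clock: 8.82
eef_pos: [507.1, 186.5, 102.2]
ee_rot: [0.774, 0.633, 0.001, -0.001]
ft_force: [0.7, 1.3, 0.4]
width: 0.528
grasp_force: 0.0
```

Run:
```python
from h import *
p0,r0,s=pose(); print(p0,s['width'],s['clock'],s['q'],r0.as_matrix()[:,2])
p,d,c=snap('wrist','w7');P=cloud(d,c);hsv=cv2.cvtColor(p,cv2.COLOR_RGB2HSV);Z=P[...,2]
cv2.imwrite('pics/w7.png',cv2.resize(p[:,:,::-1],(600,450)))
T=r0.inv().apply((P-p0).reshape(-1,3)).reshape(P.shape)
m=(hsv[...,0]<18)&(hsv[...,1]>110)&(Z>20)&(Z<27)&(np.hypot(P[...,0]-517,P[...,1]-229)<85)
Q=T[m]; rc=cv2.minAreaRect(Q[:,:2].astype(np.float32)); print(m.sum(),rc)
m=(Z>40)&(Z<63)&(np.hypot(P[...,0]-508,P[...,1]-186)<18)&(hsv[...,0]<18)
Q=T[m];print('dome',m.sum(),cv2.minAreaRect(Q[:,:2].astype(np.float32)),Q.min(0),Q.max(0))
for a in(40,44,48,52,56):
    m=(abs(Z-a)<2)&(np.hypot(P[...,0]-508,P[...,1]-186)<18)
    Q=T[m]; print(a,len(Q),Q.min(0).round(1),Q.max(0).round(1)) if len(Q) else 0
```

```text
[507.13552529 186.50178329 102.20234717] 0.5281488192037839 8.8167 [ 0.20027362  0.52733565 -0.80738683  1.70046631  0.4194003   1.09522131
 -0.93589963] [-5.39908547e-05  1.90397909e-03 -9.99998186e-01]
10043 ((43.97997283935547, 1.6061840057373047), (52.276649475097656, 134.04483032226562), 89.91421508789062)
dome 1122 ((-1.3161544799804688, 1.7635822296142578), (19.991151809692383, 20.740407943725586), 88.7280044555664) [-11.78679178  -8.23312661  42.45590681] [ 9.23122057 11.70907622 62.05864367]
40 53 [ 8.3 -7.8 60.4] [ 9.1 11.3 64.2]
44 55 [ 7.8 -8.2 56.3] [ 9.2 11.1 60.2]
48 164 [-11.8  -8.2  52.2] [ 9.2 11.7 56.1]
52 382 [-11.   -8.   48.2] [ 9.2 11.7 52.2]
56 377 [-9.5 -5.5 44.2] [ 7.8  9.  48.2]
```

View pics/w7.png

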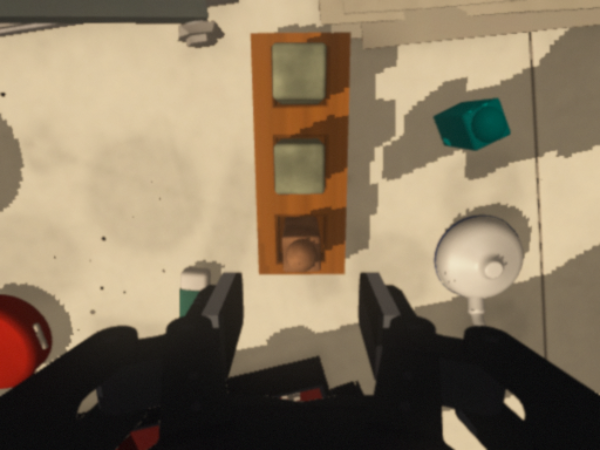

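Both plain seals stand fully down in their pockets (300,73 and 300,167); the dome (300,250) is centred between the fingers.

Emit:
step_arm:
  fingers: [0.045, 0.045, 0.045, 0.045, 0.045, 0.045, 0.045]
  xyz:
    - [-0.001, 0.0005, 0.02]
    - [-0.001, 0.0005, 0.04]
    - [-0.001, 0.0005, 0.055]
    - [-0.001, 0.0005, 0.067]
    - [-0.001, 0.0005, 0.074]
    - [-0.001, 0.0005, 0.074]
    - [-0.001, 0.0005, 0.074]
  turn:
    - [0, 0, 0]
    - [0, 0, 0]
    - [0, 0, 0]
    - [0, 0, 0]
    - [0, 0, 0]
    - [0, 0, 0]
    - [0, 0, 0]

```text
clock: 9.45
eef_pos: [507.9, 185.0, 28.3]
ee_rot: [0.775, 0.632, 0.001, -0.0]
ft_force: [-0.2, 0.0, 0.2]
width: 0.527
grasp_force: 0.0
```

Emit:
step_arm:
  fingers: [0.01, 0.01, 0.01, 0.01, 0.01, 0.01, 0.01, 0.01]
  xyz:
    - [0, 0, 0]
    - [0, 0, 0]
    - [0, 0, 0]
    - [0, 0, 0]
    - [0, 0, 0]
    - [0, 0, 0]
    - [0, 0, 0]
    - [0, 0, 0]
  turn:
    - [0, 0, 0]
    - [0, 0, 0]
    - [0, 0, 0]
    - [0, 0, 0]
    - [0, 0, 0]
    - [0, 0, 0]
    - [0, 0, 0]
    - [0, 0, 0]
  grip_force: 35

```text
clock: 10.12
eef_pos: [508.5, 185.0, 29.0]
ee_rot: [0.775, 0.632, 0.001, 0.0]
ft_force: [-0.5, -0.1, 6.1]
width: 0.225
grasp_force: 35.2
```

Emit:
step_arm:
  fingers: [0.01, 0.01, 0.01, 0.01, 0.01, 0.01, 0.01, 0.01]
  xyz:
    - [0, 0, -0.008]
    - [0, 0, -0.02]
    - [0, 0, -0.04]
    - [0, 0, -0.07]
    - [0, 0, -0.1]
    - [0, 0, -0.14]
    - [0, 0, -0.17]
    - [0, 0, -0.17]
  turn:
    - [0, 0, 0]
    - [0, 0, 0]
    - [0, 0, 0]
    - [0, 0, 0]
    - [0, 0, 0]
    - [0, 0, 0]
    - [0, 0, 0]
    - [0, 0, 0]

```text
clock: 10.78
eef_pos: [510.9, 187.0, 205.5]
ee_rot: [0.775, 0.632, 0.007, 0.002]
ft_force: [0.9, 1.0, -0.2]
width: 0.228
grasp_force: 34.5
```

Run:
```python
from h import *
L0=np.array([633,330,90.])
def fit(Q):
    idx=np.ones(len(Q),bool)
    for _ in range(8):
        c=Q[idx].mean(0);n=np.linalg.svd(Q[idx]-c)[2][2]; r=abs((Q-c)@n); idx=r<max(1.0,2*np.median(r[idx]))
    n*=np.sign(n[2]); return c,n,idx.sum(),r[idx].std()
p,d,c=snap('wrist','w8')
rs=[]
for t in('w1','w4','w6','w7','w8','top0','side0'):
    p,d,c=load(t);P=cloud(d,c);Z=P[...,2]
    uv=proj(c,L0)[0]
    m=(np.linalg.norm(P-L0,axis=2)<21)&(Z>79)
    if m.sum()<25: print(t,uv,m.sum());continue
    cc,n,k,s=fit(P[m])
    # dark disc (annulus+glass): grey contour
    g=cv2.cvtColor(p,cv2.COLOR_RGB2GRAY); hs=cv2.cvtColor(p,cv2.COLOR_RGB2HSV)
    dark=(g<60)&(np.linalg.norm(P-L0,axis=2)<24)&(Z>75)
    e=None
    if dark.sum()>20:
        ct=max(cv2.findContours(dark.astype(np.uint8),0,1)[0],key=cv2.contourArea)
        if len(ct)>=5:
            e=cv2.fitEllipse(ct); E=np.array(c['extrinsics']);o=-E[:3,:3].T@E[:3,3];rr=rays(c,[e[0]])[0]@E[:3,:3]
            X=o+rr*((cc-o)@n)/(rr@n); rs.append((o,rr/np.linalg.norm(rr))); print('   ell',np.round(e[0],1),np.round(e[1],1),'lens',X.round(1))
    print(t,uv.round(),m.sum(),k,'c',cc.round(1),'n',n.round(3),'tilt',np.degrees(np.arccos(n[2])).round(1),'head',np.degrees(np.arctan2(n[1],n[0])).round(1),'sd',s.round(2))
if len(rs)>1:
    A=sum(np.eye(3)-np.outer(r,r) for o,r in rs);b=sum((np.eye(3)-np.outer(r,r))@o for o,r in rs);X=np.linalg.solve(A,b);print('tri',X.round(1),[np.linalg.norm(np.cross(X-o,r)).round(1) for o,r in rs])
```

```text
ell [506.3   8.1] [ 7.2 17.9] lens [626.  325.5  87.1]
w1 [517.   0.] 474 296 c [624.4 323.7  84.9] n [-0.641 -0.254  0.725] tilt 43.6 head -158.4 sd 0.35
   ell [433.5  82.5] [45. 54.] lens [635.1 329.7  90. ]
w4 [430.  83.] 4034 2194 c [634.4 330.7  89.8] n [-0.315 -0.051  0.948] tilt 18.6 head -170.8 sd 0.28
   ell [413.9  95.1] [41.6 48.6] lens [635.  329.7  90. ]
w6 [411.  95.] 3435 1797 c [634.8 330.6  90. ] n [-0.307 -0.051  0.95 ] tilt 18.1 head -170.7 sd 0.28
w7 [ 501.56489051 -165.65241961] 0
w8 [385.418614   -43.81300703] 0
top0 [236. 147.] 179 108 c [634.4 328.2  90.4] n [-0.33  -0.073  0.941] tilt 19.7 head -167.4 sd 0.52
side0 [316. 193.] 172 89 c [632.5 326.2  90. ] n [-0.319 -0.137  0.938] tilt 20.3 head -156.8 sd 0.39
tri [651.1 328.5  54.7] [np.float64(2.2), np.float64(1.8), np.float64(1.2)]
```

```bash
cat > held.py <<'E'
from h import *
def held(t,p0,r0):
    p,d,c=load(t);P=cloud(d,c);hsv=cv2.cvtColor(p,cv2.COLOR_RGB2HSV)
    T=r0.inv().apply((P-p0).reshape(-1,3)).reshape(P.shape)
    m=(abs(T[...,0])<20)&(abs(T[...,1])<8)&(T[...,2]>-12)&(T[...,2]<24)&(d>0)&(hsv[...,0]<20)&(hsv[...,1]>50)
    Q=T[m];Q=Q[abs(Q[:,0]-np.median(Q[:,0]))<2.5];A=np.c_[Q[:,2],Q[:,1],np.ones(len(Q))];print('front x=a z+b y+c',np.linalg.lstsq(A,Q[:,0],rcond=None)[0],len(Q))
    m=(abs(T[...,0])<20)&(abs(T[...,1])<16)&(T[...,2]>-36)&(T[...,2]<32)&(hsv[...,0]<20)&(hsv[...,1]>50)&(d>0)
    Q=T[m];print('held',len(Q),np.percentile(Q,[1,50,99],axis=0).round(1))
    Q=Q[Q[:,2]>8];print('low',np.percentile(Q,[0,1,50,99,100],axis=0).round(1))
E
python3 - <<'E'
from held import *
p0,r0,s=pose();print(p0,s['clock']);held('w8',p0,r0)
n=np.array([-.313,-.052,.948]);n/=np.linalg.norm(n)
z=-n; x=rotdown(78.6).as_matrix()[:,0]; x-=x@z*z;x/=np.linalg.norm(x)
r=R.from_matrix(np.c_[x,np.cross(z,x),z])
F=np.array([634.3,330.2,91])+100*n; tcp=F-r.apply([0,0,23]); print(F,tcp); delta(tcp,r)
E
```

```text
[509.44445246 185.90017368 202.34261602] 10.8333
front x=a z+b y+c [-2.17513425e-03 -3.86143883e-03  1.15173454e+01] 763
held 4244 [[ -7.  -13.8 -34.6]
 [  9.9   2.3 -24.5]
 [ 13.6  13.2  17.1]]
low [[10.3 -7.4  8. ]
 [10.6 -7.2  8.1]
 [11.5  2.4 13.6]
 [12.  12.1 19. ]
 [12.2 12.4 20.8]]
[602.99024549 324.99837944 185.82954401] [595.78900196 323.80200671 207.64033913]
xyz [ 0.1524  0.057  -0.0041] turn [-0.2955  0.1076 -0.0203] rows 3.903820619525951 2.5217594590763195
```

Emit:
step_arm:
  fingers: [0.01, 0.01, 0.01, 0.01, 0.01, 0.01, 0.01, 0.01]
  xyz:
    - [0.02, 0.008, -0.01]
    - [0.045, 0.016, -0.02]
    - [0.07, 0.025, -0.02]
    - [0.095, 0.034, -0.02]
    - [0.12, 0.045, -0.015]
    - [0.14, 0.052, -0.01]
    - [0.151, 0.057, -0.004]
    - [0.151, 0.057, -0.004]
  turn:
    - [-0.04, 0.015, 0]
    - [-0.08, 0.03, -0.005]
    - [-0.13, 0.045, -0.01]
    - [-0.18, 0.06, -0.01]
    - [-0.22, 0.08, -0.015]
    - [-0.26, 0.095, -0.02]
    - [-0.2955, 0.1076, -0.02]
    - [-0.2955, 0.1076, -0.02]

```text
clock: 11.5
eef_pos: [590.2, 322.7, 198.4]
ee_rot: [0.758, 0.634, 0.132, 0.078]
ft_force: [-1.4, -0.2, -1.5]
width: 0.227
grasp_force: 34.5
```

Emit:
step_arm:
  fingers: [0.01, 0.01, 0.01, 0.01, 0.01, 0.01]
  xyz:
    - [0, 0, 0]
    - [0, 0, 0]
    - [0, 0, 0]
    - [0, 0, 0]
    - [0, 0, 0]
    - [0, 0, 0]
  turn:
    - [0, 0, 0]
    - [0, 0, 0]
    - [0, 0, 0]
    - [0, 0, 0]
    - [0, 0, 0]
    - [0, 0, 0]

```text
clock: 12.0
eef_pos: [594.0, 320.2, 202.3]
ee_rot: [0.759, 0.632, 0.135, 0.08]
ft_force: [0.5, -0.3, -0.8]
width: 0.227
grasp_force: 34.5
```

Run:
```python
from held import *
p0,r0,s=pose();print(p0,r0.as_matrix()[:,2],s['clock'],s['q'],s['width'])
snap('wrist','w9');snap('side','side9');snap('top','top9');held('w9',p0,r0)
n=np.array([-.313,-.052,.948]);n/=np.linalg.norm(n)
L0=np.array([634.3,330.2,91])
p,d,c=load('w9');P=cloud(d,c)
print('lens px',proj(c,L0),'foot px',proj(c,p0+r0.apply([0,0,23])))
m=(np.linalg.norm(P-L0,axis=2)<21)&(P[...,2]>79);print(m.sum())
q,_,cs=load('side9');print('side focus px',proj(cs,L0+100*n),proj(cs,L0))
qq=q[130:260,240:400,::-1];cv2.imwrite('pics/f9.png',np.hstack([cv2.resize(p[:,:,::-1],(500,375)),cv2.copyMakeBorder(cv2.resize(qq,(300,244)),0,131,0,0,0)]))
```

```text
[593.97784397 320.21181379 202.29234786] [ 0.30591238  0.04900792 -0.95079748] 12.0 [-0.04623718  0.49226239 -0.78936     1.51131322  0.59296297  1.05850413
 -1.15187381] 0.22724324217064507
front x=a z+b y+c [-1.00235751e-03 -1.66553024e-03  9.81042454e+00] 932
held 4328 [[ -8.9  -9.9 -35.5]
 [  8.2   1.1 -20.9]
 [ 12.1  12.1  21.1]]
low [[ 8.4 -8.9  8. ]
 [ 8.7 -8.6  8.1]
 [ 9.7  1.1 15.1]
 [10.3 10.6 22.8]
 [10.4 10.9 25.1]]
lens px [[259.12192871 182.06671695]] foot px [[254.05934432 232.9912333 ]]
1677
side focus px [[303.9153271  151.51768106]] [[317.0715496  192.84318713]]
```

View pics/f9.png

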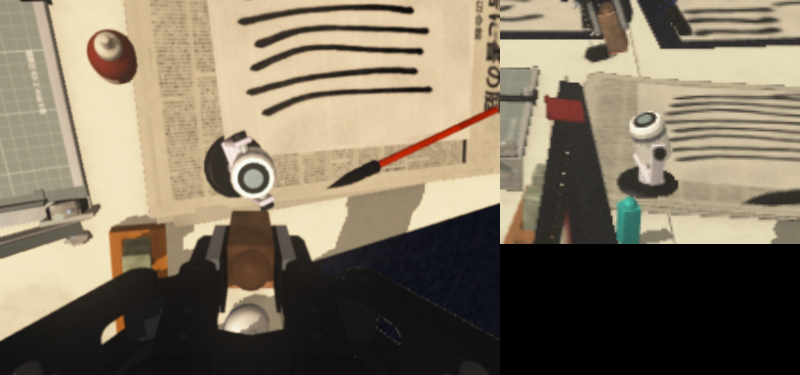

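```bash
cat > lens.py <<'E'
from h import *
def lens(t,p0,r0):
    p,d,c=load(t);P=cloud(d,c);L0=np.array([634.3,330.2,91])
    m=(np.linalg.norm(P-L0,axis=2)<21)&(P[...,2]>79);Q=P[m];idx=np.ones(len(Q),bool)
    for _ in range(8):
        cc=Q[idx].mean(0);n=np.linalg.svd(Q[idx]-cc)[2][2];r=abs((Q-cc)@n);idx=r<max(1.,2*np.median(r[idx]))
    n*=np.sign(n[2]);g=cv2.cvtColor(p,cv2.COLOR_RGB2GRAY)
    dark=((g<60)&(np.linalg.norm(P-L0,axis=2)<24)&(P[...,2]>75)).astype(np.uint8)
    ct=max(cv2.findContours(dark,0,1)[0],key=cv2.contourArea);e=cv2.fitEllipse(ct)
    E=np.array(c['extrinsics']);o=-E[:3,:3].T@E[:3,3];rr=rays(c,[e[0]])[0]@E[:3,:3];X=o+rr*((cc-o)@n)/(rr@n)
    rs=rays(c,ct.reshape(-1,2))@E[:3,:3];ring=o+rs*(((cc-o)@n)/(rs@n))[:,None]
    print('ell',e,'ring radii',np.percentile(np.linalg.norm(ring-X,axis=1),[5,50,95]).round(1))
    print('world lens',X.round(1),'n',n.round(3),'tilt',np.degrees(np.arccos(n[2])),'head',np.degrees(np.arctan2(n[1],n[0])),idx.sum())
    nt=r0.inv().apply(n);Xt=r0.inv().apply(X-p0);print('tool: lens',Xt.round(1),'n',nt.round(4),'focus',(Xt+100*nt).round(1))
    return X,n
E
python3 - <<'E'
from lens import *
p0,r0,s=pose();lens('w9',p0,r0)
q,d,cs=load('side9');print('foot px side',proj(cs,p0+r0.apply([0,0,23])))
P=cloud(d,cs);T=r0.inv().apply((P-p0).reshape(-1,3)).reshape(P.shape)
m=(abs(T[...,0])<18)&(abs(T[...,1])<18)&(T[...,2]>-10)&(T[...,2]<32)&(d>0);Q=T[m];print('side seal in tool',len(Q),np.percentile(Q,[1,10,50,90,99],axis=0).round(1))
E
```

```text
ell ((268.93756103515625, 190.17373657226562), (2.327233076095581, 9.021502494812012), 44.268028259277344) ring radii [0.7 1.7 4.2]
world lens [640.9 321.9  91.7] n [-0.315 -0.048  0.948] tilt 18.603339044366184 head -171.329922187337 892
tool: lens [ -2.4  11.8 119.5] n [-9.000e-04 -1.020e-02 -9.999e-01] focus [-2.5 10.8 19.5]
foot px side [[302.7715053  154.83133754]]
side seal in tool 202 [[-13.1 -15.6  -9.2]
 [-12.4  -8.8  -7.1]
 [-10.7   1.9   5. ]
 [ -8.3  10.1  18.9]
 [  5.   16.2  22.8]]
```

```bash
sed -i 's/def lens(t,p0,r0):/def lens(t,p0,r0,th=60):/; s/g<60/g<th/' lens.py
python3 - <<'E'
from lens import *
p0,r0,s=pose()
for th in(75,90,105,120): lens('w9',p0,r0,th)
p,d,c=load('w9');print(cv2.cvtColor(p,cv2.COLOR_RGB2GRAY)[182,232:288:2])
E
```

```text
ell ((259.2173767089844, 182.06605529785156), (28.519445419311523, 29.56007194519043), 91.67610931396484) ring radii [11.4 11.8 12.3]
world lens [634.7 330.   90. ] n [-0.315 -0.048  0.948] tilt 18.603339044366184 head -171.329922187337 892
tool: lens [  4.4   3.9 119.6] n [-9.000e-04 -1.020e-02 -9.999e-01] focus [ 4.3  2.9 19.6]
ell ((259.13531494140625, 181.98043823242188), (28.77552032470703, 30.306011199951172), 86.30379486083984) ring radii [11.5 12.  12.4]
world lens [634.6 330.1  90. ] n [-0.315 -0.048  0.948] tilt 18.603339044366184 head -171.329922187337 892
tool: lens [  4.4   3.9 119.6] n [-9.000e-04 -1.020e-02 -9.999e-01] focus [ 4.3  2.9 19.6]
ell ((259.1414794921875, 182.01698303222656), (29.65619659423828, 30.51041030883789), 78.9809341430664) ring radii [11.8 12.2 12.6]
world lens [634.6 330.   90. ] n [-0.315 -0.048  0.948] tilt 18.603339044366184 head -171.329922187337 892
tool: lens [  4.4   3.9 119.6] n [-9.000e-04 -1.020e-02 -9.999e-01] focus [ 4.3  2.9 19.6]
ell ((259.1693420410156, 181.96438598632812), (30.134479522705078, 30.68338966369629), 85.12262725830078) ring radii [12.  12.4 12.8]
world lens [634.6 330.1  90. ] n [-0.315 -0.048  0.948] tilt 18.603339044366184 head -171.329922187337 892
tool: lens [  4.4   3.9 119.6] n [-9.000e-04 -1.020e-02 -9.999e-01] focus [ 4.4  2.9 19.6]
[ 49  53 164 240 251 241  72  63  76 166 182 177 176 175 177 170 172 174
 161  79  59  70 216 251 229 155 165 165]
```

Emit:
step_arm:
  fingers: [0.01, 0.01, 0.01, 0.01, 0.01, 0.01, 0.01, 0.01]
  xyz:
    - [0.002, 0.001, -0.002]
    - [0.0046, 0.0016, -0.0036]
    - [0.0046, 0.0016, -0.0036]
    - [0.0046, 0.0016, -0.0036]
    - [0.0046, 0.0016, -0.0036]
    - [0.0046, 0.0016, -0.0036]
    - [0.0046, 0.0016, -0.0036]
    - [0.0046, 0.0016, -0.0036]
  turn:
    - [-0.005, 0, 0]
    - [-0.01, 0.001, 0]
    - [-0.01, 0.001, 0]
    - [-0.01, 0.001, 0]
    - [-0.01, 0.001, 0]
    - [-0.01, 0.001, 0]
    - [-0.01, 0.001, 0]
    - [-0.01, 0.001, 0]

```text
clock: 12.82
eef_pos: [594.8, 324.7, 206.2]
ee_rot: [0.758, 0.631, 0.138, 0.083]
ft_force: [-0.6, 0.5, -0.9]
width: 0.226
grasp_force: 34.5
```

Run:
```python
from lens import *
from held import held
p0,r0,s=pose();print(p0,s['clock']);snap('wrist','wa');lens('wa',p0,r0,90);held('wa',p0,r0)
# fixed cameras: ellipse of dark annulus
rs=[]
for t,th in(('top0',110),('side0',110)):
    p,d,c=load(t);P=cloud(d,c);g=cv2.cvtColor(p,cv2.COLOR_RGB2GRAY);uv=proj(c,[634,330,90.])[0]
    v,u=np.mgrid[:384,:512];hs=cv2.cvtColor(p,cv2.COLOR_RGB2HSV)
    for th in(90,120,150):
        dk=((g<th)&(np.hypot(u-uv[0],v-uv[1])<9)).astype(np.uint8)
        k,lab,st,ce=cv2.connectedComponentsWithStats(dk);print(t,th,uv.round(1),st[1:,:].tolist(),ce[1:].round(1).tolist())
```

```text
[594.8221505  324.66535546 206.21830058] 12.8167
ell ((256.4703369140625, 187.07562255859375), (28.42894744873047, 29.470151901245117), 87.06454467773438) ring radii [11.7 12.  12.4]
world lens [634.7 330.   90. ] n [-0.309 -0.055  0.949] tilt 18.3165364956378 head -169.9766151548867 842
tool: lens [ -0.3   1.2 123. ] n [-0.0053  0.0068 -1.    ] focus [-0.8  1.9 23. ]
front x=a z+b y+c [-5.16626374e-04 -3.35821742e-03  9.81607047e+00] 932
held 4328 [[ -8.9  -9.8 -35.5]
 [  8.2   1.  -20.9]
 [ 12.   12.   21. ]]
low [[ 8.6 -9.   8. ]
 [ 8.8 -8.7  8.2]
 [ 9.8  1.  14.8]
 [10.3 10.6 22.9]
 [10.3 10.8 24.9]]
top0 90 [235.7 146.6] [] []
top0 120 [235.7 146.6] [[233, 143, 8, 3, 9], [233, 148, 4, 4, 6], [238, 148, 3, 3, 4]] [[236.1, 143.7], [234.5, 149.7], [239.2, 149.2]]
top0 150 [235.7 146.6] [[232, 142, 10, 10, 45], [243, 142, 1, 1, 1], [228, 146, 1, 1, 1]] [[236.4, 146.5], [243.0, 142.0], [228.0, 146.0]]
side0 90 [316.9 193.3] [[315, 191, 1, 1, 1], [312, 190, 11, 8, 35]] [[315.0, 191.0], [317.4, 193.9]]
side0 120 [316.9 193.3] [[311, 190, 12, 8, 48]] [[317.1, 193.6]]
side0 150 [316.9 193.3] [[308, 186, 16, 12, 96]] [[315.5, 192.8]]
```

Emit:
step_arm:
  fingers: [0.01, 0.01, 0.01, 0.01, 0.01, 0.01]
  xyz:
    - [0, 0, 0]
    - [0, 0, 0]
    - [0, 0, 0]
    - [0, 0, 0]
    - [0, 0, 0]
    - [0, 0, 0]
  turn:
    - [0, 0, 0]
    - [0, 0, 0]
    - [0, 0, 0]
    - [0, 0, 0]
    - [0, 0, 0]
    - [0, 0, 0]

```text
clock: 13.37
eef_pos: [594.8, 324.8, 206.3]
ee_rot: [0.758, 0.631, 0.138, 0.083]
ft_force: [-0.8, -0.3, -0.6]
width: 0.225
grasp_force: 34.5
```

Run:
```python
from lens import *
from held import held
p0,r0,s=pose();print(p0,abs(s['qvel']).max(),s['width'],s['grasp_force']);snap('wrist','wb');lens('wb',p0,r0,90);held('wb',p0,r0)
```

```text
[594.76126054 324.80002728 206.28217096] 0.001244618520014524 0.224982167306369 34.47787284851074
ell ((256.4538269042969, 187.16651916503906), (28.621305465698242, 29.419612884521484), 88.9706802368164) ring radii [11.6 12.  12.5]
world lens [634.6 330.2  90.1] n [-0.304 -0.052  0.951] tilt 17.954259850120973 head -170.27167770220447 859
tool: lens [ -0.3   1.3 122.9] n [-0.0015  0.0123 -0.9999] focus [-0.5  2.5 23. ]
front x=a z+b y+c [-4.19178528e-04 -2.52333669e-05  9.82536993e+00] 931
held 4328 [[ -8.9  -9.8 -35.6]
 [  8.2   1.1 -21. ]
 [ 12.1  12.1  21.1]]
low [[ 8.3 -9.   8. ]
 [ 8.8 -8.7  8.3]
 [ 9.8  1.  15. ]
 [10.3 10.7 23.1]
 [10.6 10.9 24.4]]
```

```bash
python3 -c "from rig import *; print(finish_job())"
```

```text
the job is handed in; nothing more can be done
None
```

The plain seal is fully down in the empty pocket and released. The dome-topped seal is held still with its foot facing the lens, by my last measurements about 100 mm from the glass, within 2 mm of centre and 1° of square; the job was handed in at about 13.4 s, and I did not re-check the bystanders at the end.

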